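# Put the pill box away and fasten the case's hasp

## Robot

A 7-joint arm with a two-finger parallel gripper is mounted at the origin on the work surface. World frame = base frame: x ahead of the robot, y to its left, z up, the work surface at z = 0. Lengths are in m, angles in rad, forces in N, time in s.
With the tool pointing down it reaches from about 0.35 to 0.9 m from the base axis. Payload 8.1 kg.
Tool frame: the origin (TCP) lies midway between the tips of the shut fingers; the grasp point (between the pads) lies arm.grasp_offset behind it (arm.grasp_offset is the distance from the TCP to the grasp point, in m); z points along the fingers, y is the line along which they close (so a half turn about z gives the same grasp; the last joint's range is limited). The gripper opens to 92 mm and grips with 3 to 60 N. Pads are 19 mm wide; open, the fingers measure 130 mm over their backs; the gripper's body (75 mm by 190 mm) begins 47 mm behind the grasp point.
Start: joints at [-1.4, 0.434, 0.025, 1.573, -0.012, 1.134, -0.075], TCP at [0.169, 0.602, 0.227] pointing down, gripper open.
Joint ranges: [-2.62, 2.62], [-0.44, 2.09], [-1.27, 1.32], [0.08, 2.57], [-1.32, 4.46], [0.12, 2], [-2.74, 2.74]. Speed limits (rad/s): [2.22, 2.22, 3.01, 3.01, 3.14, 3.14, 3.14].

## Interface

Orientations are given as a rotation vector (axis times angle).
In Python, from cell import observe, imaging, arm gives the robot as it stands.
- The arm moves only by the tool apply_moves, never from a script. Its argument "commands" is a list of rows, each a list of 5 numbers: the opening in per cent of the stroke, from 0 (shut) to 100 (fully open), then the shift along the world's x, y, z in units of 0.06 m (1.0 is 0.06 m), then the turn about the world's z in units of 0.5 rad (1.0 is 0.5 rad). A call has 1 to 12 rows; each row shifts and turns the commanded pose from where the row before left it; what a row does not reach is not made up. A row lasts 1/8 s, in which the tool goes at most 62.5 mm and 10.7 degrees, less where a joint would pass 70% of its speed; a pose out of reach is approached as far as the arm can. A call with a number of a shift or a turn outside -1 to 1 is refused whole. A call with a gripper value outside its range is refused whole. The fingers move at their own pace and stop on an object; "newtons" is the grip in N (left out, the last holds). Time passes only in rows, so rows that do not move let the fingers close. It gives the time, the measured TCP pose, the force, the opening and the grip force at its end, in the units of the state.
- observe(): the state, without advancing time (a new reading comes with each control period).
- imaging.get_image(name): name is "scene" or "side" or "wrist"; returns (picture, depth): 384x512x3 uint8, red, green, blue; 384x512 float32, m along the optical axis (not along the pixel's ray), 0 where there is no reading.
- imaging.camera_params(name): a dict with "camera_matrix" (3x3 intrinsics, pixels), "origin" and "rotation" of the camera in the world; the wrist camera has in their place "tool_from_camera" (4x4, takes a point from camera to tool coordinates, whose origin is the TCP and whose axes are the flange's). Camera axes: x right, y up, looking along -z (the intrinsics and any distortion apply to the point x, -y, -z); pixel columns grow to the right and rows downward; lengths in m; the calibration is good to about 2 mm. A picture is of the moment at which its call begins: read the wrist's pose just before it. camera_params takes no time and is no camera call.
- arm.sign_off(): hands the job in; it is judged then, once.
The state is a dict: "clock": time; "joints": joint angles; "dq": joint speeds; "joint_efforts": joint torques, N m; "position": TCP position; "ee_rot": TCP orientation; "force": force on the tool from outside, world axes, zero at the start; "ft_torque": the same for the moment, N m; "width": opening from 0.0 (shut) to 1.0 (fully open); "gripper_force": force on a finger pad.
Only numpy, scipy, OpenCV 4.12 (cv2) and the standard library are available. Lean on these libraries where they do the work, as an engineer would, in place of code of your own. Each camera call takes 0.05 s, during which the arm holds its last target. There are 200 camera calls.

## Task

Lay the flat round pill box right way up in the round well of the wooden case and let go of it, then shut the lid, then swing the lid's metal hasp down over the catch on the front of the case and press its tab in until it snaps home, firmly but without forcing it. Leave everything else on the ledge where it stands.

Things in the scene. Friction and masses are not known exactly. Their poses are not given: they have to be found in the camera images.
- case: Wooden toiletry case fixed to the ledge, 130 (x) x 170 (y) x 70 mm high, walls 6 mm, front (hasp side) facing its own -x. Origin: centre of its underside. Inside, a cork insert fills it up to 52 mm above the ledge, with one round well in its middle.
- well (a point): Centre of the floor of the round well, 42 mm above the ledge. The well is 53 mm in diameter and 10 mm deep with a 2 mm chamfered mouth; 18 mm of case wall rises above the insert. z points up.
- lid (a joint): Lid angle in rad: 0 = shut, about 1.7 = standing open, leaning a little back. The lid is a plain board 130 x 170 x 8 mm, hinged along the case's far (+x) top rim, opening upward; its hinge is stiff (about 2 N at the edge), so it stays where it is left and must be pushed right down.
- lid_hinge (a point): Middle of the lid's hinge line: on the case's far rim, 70 mm above the ledge. Its frame turns with the lid: lid board from 0 to -130 mm in x, 0 to 8 mm in z, +-85 mm in y; hinge axis is y.
- lid_edge (a point): Middle of the lid's free edge, on its outer (upper when shut) face.
- hasp (a joint): Hasp angle in rad relative to the lid: 0 = home, flat along the case's front; pi/2 = straight out in the lid's plane; more = bent up. Stays where left. With the lid shut, the last 0.3 rad is pressed past a sprung nose under the catch (about 6 to 10 N at the tab), then it snaps. The tab moves on an arc about the pin, in and down; a level push can bind.
- hasp_pin (a point): Hasp's hinge pin, in the middle of the lid's free edge, 6 mm out from it (4.5 mm above the rim when shut). Axis along y. The hasp is a steel plate 28 mm wide, 4 mm thick, 43 mm long from the pin, with a window for the catch.
- hasp_tab (a point): Centre of the rounded press-tab at the hasp's free end: a bar 8 mm thick and 30 mm long along y, 40 mm from the pin and standing 14 mm off the plate's outer side. At home it is 34 mm above the ledge and 20 mm in front of the case, and stands out further than the catch.
- catch (a point): Front end of the catch: a steel lug 10 mm wide, 7 mm high, standing out 18 mm from the middle of the case's front, 53 mm above the ledge.
- pill_box: Flat round white plastic pill box, 50 mm in diameter, 24 mm high, 50 g, thin lines on its top. Origin: centre of its underside, z up. It stands left or right of the case.
- jar: Taller round white jar with a lid, 54 mm in diameter, 75 mm high; not to be disturbed. Origin: centre of its underside.
- denture_case: Rose plastic denture case with a sliding lid, 62 x 89 x 38 mm; not to be disturbed. Origin: centre of its underside.
- nailbrush: Wooden nailbrush, 90 x 42 x 40 mm; not to be disturbed. Origin: centre of its underside.
- pump_bottle: Glass bottle with a metal pump top, 64 mm in diameter, 175 mm high; not to be disturbed. Origin: centre of its underside.
- razor: Steel safety razor lying on the ledge, 115 mm long along its x, 42 mm wide head, 12 mm high; not to be disturbed. Origin: under the middle of its handle.
- tumbler: White ceramic tumbler, 72 mm in diameter, 95 mm high; not to be disturbed. Origin: centre of its underside.
Things that resemble listed ones, but are neither listed nor needed, are in the scene too. Of the things that look like the case, the middle-sized one is meant.

How it is judged:
By the outcome, as a careful person would: the job done as asked, in the order asked, and still so for the second after the job is handed in, with the robot touching nothing.
It also fails if it takes over 69 s, if anything falls off the work surface, if the arm or the gripper's body presses on something with over 40 N, if the wrist force passes 120 N, or if a joint passes its speed limit or range.

## Working session

There is one attempt and no reset: what is moved stays moved. The work goes in short steps, Python scripts to look and compute and a tool call to move; the robot and the scene stay as the last step left them, time stands still between calls to the robot, and variables do not carry over. Pictures are saved under pics/ and viewed, at most 10 in all, crops included, and the job is handed in when it is done.

Besides the shell and the picture viewer there is one more tool, called after "Call:" in YAML: its name, and indented under it one key for each argument. apply_moves: Moves the arm, as the interface text tells. Its arguments: {"type":"object","properties":{"commands":{"type":"array"},"newtons":{"type":"number"}},"required":["commands"]}

```bash
ls; mkdir -p pics; cat > h.py <<'E'
import numpy as np, cv2
from cell import observe, imaging, arm
from scipy.spatial.transform import Rotation as R
def cam(name):
    p=imaging.camera_params(name); K=np.array(p["camera_matrix"])
    if "origin" in p: o=np.array(p["origin"]); r=np.array(p["rotation"]); r=r if r.shape==(3,3) else R.from_rotvec(r).as_matrix()
    else:
        s=observe(); T=np.array(p["tool_from_camera"]); Q=R.from_rotvec(s["ee_rot"]).as_matrix()
        r=Q@T[:3,:3]; o=np.array(s["position"])+Q@T[:3,3]
    return K,o,r,p
def shot(name,save=None):
    c=cam(name); im,d=imaging.get_image(name)
    if save: cv2.imwrite("pics/"+save,im[:,:,::-1])
    return im,d,c
def cloud(d,c):
    K,o,r,_=c; v,u=np.mgrid[:d.shape[0],:d.shape[1]]
    P=np.stack([(u-K[0,2])/K[0,0]*d,-(v-K[1,2])/K[1,1]*d,-d],-1)
    return P@r.T+o
def ray(u,v,z,c):
    K,o,r,_=c; q=r@np.array([(u-K[0,2])/K[0,0],-(v-K[1,2])/K[1,1],-1]); return o+q*(z-o[2])/q[2]
E
python3 - <<'E'
from h import *
s=observe(); print({k:np.round(v,3) for k,v in s.items()}, arm.grasp_offset)
a=[]
for n in("scene","side"):
    im,d,c=shot(n,n+"0.png"); print(n,c[1],c[2].round(2).tolist(),c[0].tolist(),[k for k in c[3]])
    np.savez(n+"0.npz",im=im,d=d,P=cloud(d,c))
E
```

```text
pics
{'clock': np.float64(0.0), 'joints': array([-1.4  ,  0.435,  0.025,  1.574, -0.012,  1.134, -0.075]), 'dq': array([-0.001,  0.001,  0.001, -0.002, -0.002,  0.002,  0.001]), 'joint_efforts': array([ 1.0000e-03, -6.6782e+01,  9.8500e-01, -3.1446e+01, -6.1000e-02,
        4.2000e-02,  0.0000e+00]), 'position': array([0.169, 0.601, 0.226]), 'ee_rot': array([-4.290e-01, -3.112e+00,  3.000e-03]), 'force': array([-0.219, -0.051, -0.072]), 'ft_torque': array([-0.005, -0.052, -0.044]), 'gripper_force': np.float64(0.0), 'width': np.float64(0.998)} 0.0188
scene [1.0734963  0.00878727 1.15001775] [[-0.04, -0.88, 0.48], [1.0, -0.04, 0.02], [0.0, 0.48, 0.88]] [[474.8003905802231, 0.0, 247.4743770292124], [0.0, 474.8003905802231, 194.303147883208], [0.0, 0.0, 1.0]] ['camera_matrix', 'origin', 'rotation']
side [ 0.03192604 -0.63381858  0.76211719] [[0.82, 0.39, -0.43], [-0.58, 0.53, -0.62], [-0.01, 0.75, 0.66]] [[375.61122415922216, 0.0, 254.63628023202614], [0.0, 375.61122415922216, 188.21524662152632], [0.0, 0.0, 1.0]] ['camera_matrix', 'origin', 'rotation']
```

View pics/scene0.png

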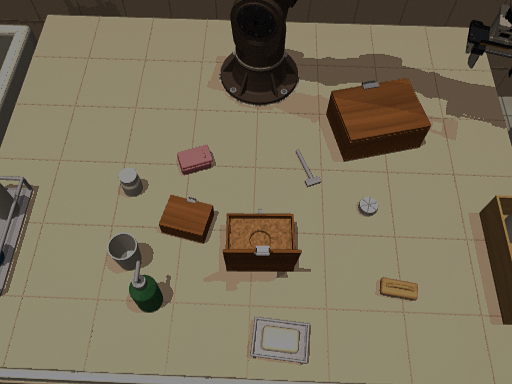

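View pics/side0.png

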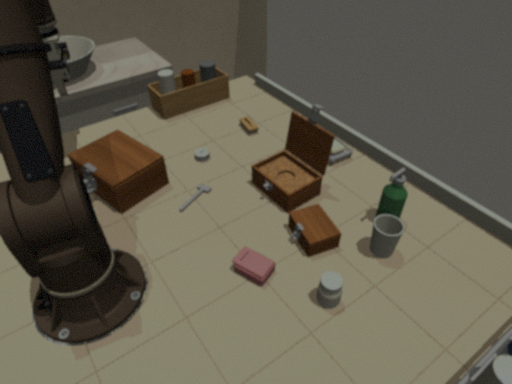

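The scene view shows the open middle-sized case at (260,240), its hasp up at (262,251). Closed larger and smaller look-alikes are at (378,118) and (187,218). Pill box candidates: the flat white disc with lines at (368,205) and the tall jar at (130,181). I choose (368,205).

```bash
python3 - <<'E'
from h import *
z=np.load("scene0.npz"); im,d,P=z["im"],z["d"],z["P"]
c=cam("scene")
a=cv2.resize(im[185:225,345:395],None,fx=8,fy=8,interpolation=cv2.INTER_CUBIC)
b=cv2.resize(im[200:280,215:310],None,fx=4,fy=4,interpolation=cv2.INTER_CUBIC)
b=b[:320]; cv2.imwrite("pics/crop.png",np.hstack([a,b])[:,:,::-1])
# pill top
m=np.zeros(d.shape,bool); m[185:225,345:395]=1
q=P[m&(P[...,2]>.017)&(P[...,2]<.035)]; print("pill",len(q),q.mean(0),q.min(0),q.max(0),np.median(q[:,2]))
# case
m=np.zeros(d.shape,bool); m[205:275,218:305]=1
for lo,hi in((.045,.057),(.064,.076),(.08,.3)):
    q=P[m&(P[...,2]>lo)&(P[...,2]<hi)]; print(lo,len(q),q.mean(0).round(4),q.min(0).round(4),q.max(0).round(4),cv2.minAreaRect(q[:,:2].astype(np.float32)))
for v,u in((251,262),(247,262),(240,245),(231,262),(213,240),(213,280),(260,262)): print(v,u,P[v,u].round(4))
z=np.load("side0.npz"); P2=z["P"]
m=np.zeros(P2.shape[:2],bool); m[145:165,190:215]=1
q=P2[m&(P2[...,2]>.017)&(P2[...,2]<.035)];print("pill side",len(q),q.mean(0),q.min(0),q.max(0))
m=np.zeros(P2.shape[:2],bool); m[110:210,245:335]=1
q=P2[m&(P2[...,2]>.08)&(P2[...,2]<.3)];print("lid side",len(q),q.mean(0),q.min(0),q.max(0))
q=P2[m&(P2[...,2]>.064)&(P2[...,2]<.074)];print("rim side",len(q),q.min(0),q.max(0),cv2.minAreaRect(q[:,:2].astype(np.float32)))
E
```

```text
pill 260 [0.47246156 0.30838381 0.0242027 ] [0.4462835  0.28494011 0.01723386] [0.49768976 0.33241276 0.02976101] 0.024438828104041965
0.045 1698 [0.5783 0.0216 0.0521] [ 0.5154 -0.0592  0.045 ] [0.6676 0.1073 0.057 ] ((0.5898742079734802, 0.0212019681930542), (0.1490834802389145, 0.16609078645706177), 2.369189739227295)
0.064 377 [0.5695 0.0221 0.0701] [ 0.53   -0.0645  0.0641] [0.6739 0.1075 0.0758] ((0.6016770601272583, 0.021895840764045715), (0.13880863785743713, 0.1696317046880722), 2.444528818130493)
0.08 1148 [0.6851 0.0237 0.164 ] [ 0.6694 -0.0594  0.0807] [0.7146 0.1092 0.2503] ((0.6927421689033508, 0.025118611752986908), (0.04352612420916557, 0.16867698729038239), 1.6082839965820312)
251 262 [0.7062 0.0248 0.2449]
247 262 [0.6977 0.0245 0.2455]
240 245 [ 0.6002 -0.0153  0.0518]
231 262 [0.5729 0.0267 0.0503]
213 240 [ 0.5002 -0.0334  0.0017]
213 280 [ 0.493   0.0748 -0.003 ]
260 262 [0.6782 0.0276 0.1214]
pill side 120 [0.46679558 0.30471898 0.02288964] [0.44309092 0.28283653 0.01763829] [0.49246095 0.3335857  0.02735162]
lid side 1871 [0.67335623 0.01614141 0.14663345] [ 0.65849066 -0.06409463  0.08000123] [0.69609991 0.1085263  0.24177978]
rim side 463 [ 0.52687311 -0.06862489  0.06401914] [0.66930229 0.10711614 0.07399069] ((0.5962231755256653, 0.019642606377601624), (0.13725391030311584, 0.1739387810230255), 3.014021396636963)
```

View pics/crop.png

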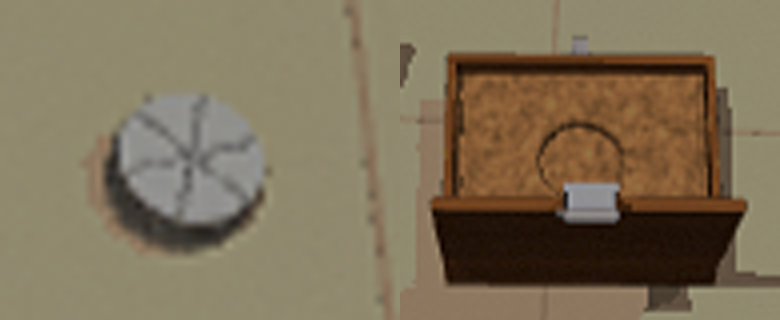

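Close crop: the left shows the flat white disc with radial lines on top, so it is the pill box, right way up, at about (0.470, 0.307) with its top at 24 mm. The right shows the open case with its well at about (0.60, 0.022). Going above the pill box now.

Call:
apply_moves:
  commands:
    - [100,0.63,-0.61,0,0.08]
    - [100,0.63,-0.61,0,0.08]
    - [100,0.63,-0.61,0,0.08]
    - [100,0.63,-0.61,0,0.08]
    - [100,0.63,-0.61,0,0.08]
    - [100,0.63,-0.61,0,0.08]
    - [100,0.63,-0.61,0,0.08]
    - [100,0.63,-0.61,-0.4,0.08]
    - [100,0,0,-0.4,0]
    - [100,0,0,0,0]
    - [100,0,0,0,0]
  newtons: 15

```text
clock: 1.48
position: [0.4711, 0.3099, 0.1794]
ee_rot: [-0.075, 3.141, 0.001]
force: [-0.6, 0.1, 0.2]
width: 0.999
gripper_force: 0.0
```

```bash
cat > w.py <<'E'
import sys
from h import *
s=observe(); print(s["clock"],s["position"].round(4),s["ee_rot"].round(3),s["width"])
im,d,c=shot("wrist",sys.argv[1]); P=cloud(d,c); np.savez("w.npz",im=im,d=d,P=P); print("cam",c[1].round(3),c[2].round(2).tolist())
E
python3 w.py w1.png; python3 - <<'E'
from h import *
P=np.load("w.npz")["P"]
m=(P[...,2]>.019)&(P[...,2]<.029)&(abs(P[...,0]-.47)<.05)&(abs(P[...,1]-.307)<.05)
q=P[m];print(len(q),q.mean(0),cv2.minEnclosingCircle(q[:,:2].astype(np.float32)))
E
```

```text
1.475 [0.4711 0.3099 0.1794] [-7.500e-02  3.141e+00  1.000e-03] 0.9990671698703746
cam [0.4   0.307 0.336] [[-0.05, -0.96, -0.26], [1.0, -0.05, -0.01], [0.0, -0.26, 0.96]]
1624 [0.46842399 0.30865838 0.02313375] ((0.469459593296051, 0.3085804879665375), 0.025056343525648117)
```

View pics/w1.png

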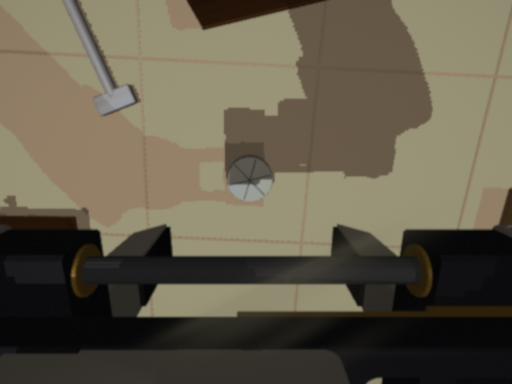

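The wrist view shows the pill box at (250,178) with radius 25 mm, nearly under the TCP, and its surroundings are clear. Descend and grip its upper half.

Call:
apply_moves:
  commands:
    - [100,-0.03,-0.02,-0.6,0]
    - [100,0,0,-0.7,0]
    - [100,0,0,-0.7,0]
    - [100,0,0,-0.5,0]
    - [100,0,0,-0.27,0]
    - [100,0,0,0,0]
    - [30,0,0,0,0]
    - [30,0,0,0,0]
    - [30,0,0,0,0]
    - [30,0,0,0,0]
    - [30,0,0,0,0]

```text
clock: 2.9
position: [0.4697, 0.3078, 0.0127]
ee_rot: [-0.072, 3.141, 0.0]
force: [-0.4, 0.1, 2.6]
width: 0.54
gripper_force: 15.0
```

Call:
apply_moves:
  commands:
    - [30,0,0,0.6,0]
    - [30,0,0,0.8,0]
    - [30,0,0,0.86,0]
    - [30,0.2,-0.6,0.86,0]
    - [30,0.3,-0.8,0,0]
    - [30,0.3,-0.8,0,0]
    - [30,0.3,-0.8,0,0]
    - [30,0.3,-0.8,0,0]
    - [30,0.3,-0.6,0,0]
    - [30,0.14,-0.37,0,0]
    - [30,0,0,0,0]
    - [30,0,0,0,0]

```text
clock: 4.4
position: [0.5793, 0.0235, 0.1983]
ee_rot: [0.074, -3.14, -0.001]
force: [-0.4, 0.8, -0.5]
width: 0.539
gripper_force: 15.0
```

```bash
python3 w.py w2.png; python3 - <<'E'
from h import *
P=np.load("w.npz")["P"]
z=P[...,2]; a=(abs(P[...,0]-.6)<.09)&(abs(P[...,1]-.02)<.11)
q=P[a&(z>.064)&(z<.076)];print("rim",len(q),q.min(0).round(4),q.max(0).round(4),cv2.minAreaRect(q[:,:2].astype(np.float32)))
q=P[a&(z>.049)&(z<.056)];print("ins",len(q),q.min(0).round(4),q.max(0).round(4),cv2.minAreaRect(q[:,:2].astype(np.float32)), np.median(q[:,2]))
w=P[a&(z>.037)&(z<.047)&(abs(P[...,0]-.6)<.05)&(abs(P[...,1]-.02)<.05)];print("well",len(w),w.mean(0),w.min(0),w.max(0),cv2.minEnclosingCircle(w[:,:2].astype(np.float32)))
E
```

```text
4.4 [0.5793 0.0235 0.1983] [ 7.40e-02 -3.14e+00 -1.00e-03] 0.5388929480542819
cam [0.508 0.021 0.355] [[-0.05, -0.96, -0.26], [1.0, -0.04, -0.01], [0.0, -0.26, 0.96]]
rim 2433 [ 0.5289 -0.0663  0.064 ] [0.6376 0.1062 0.0714] ((0.5828897953033447, 0.019863076508045197), (0.10303151607513428, 0.17014729976654053), 2.2658910751342773)
ins 9868 [ 0.5139 -0.0643  0.049 ] [0.6366 0.1008 0.056 ] ((0.573150098323822, 0.018687978386878967), (0.11889245361089706, 0.16162735223770142), 3.0063140392303467) 0.051194527126616984
well 849 [0.58664016 0.01857944 0.04119464] [ 0.57200911 -0.00591468  0.0388327 ] [0.60516792 0.0467722  0.04689653] ((0.5961607098579407, 0.02040109597146511), 0.026478677988052368)
```

View pics/w2.png

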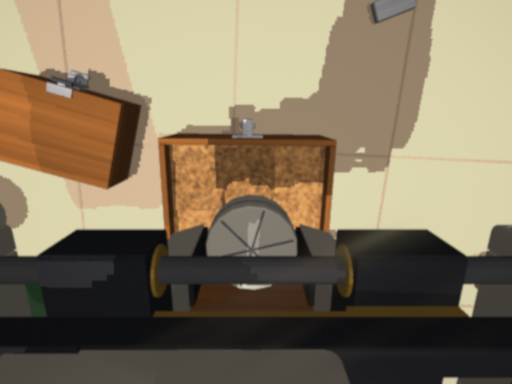

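The well is mostly hidden by the held box at (250,250). Its front arc and the rim put it at about (0.597, 0.020). I'll centre over it, a little higher, for a clean look.

Call:
apply_moves:
  commands:
    - [30,0.15,-0.03,0.4,0]
    - [30,0.15,-0.03,0.4,0]
    - [30,0,0,0,0]
    - [30,0,0,0,0]

```text
clock: 4.95
position: [0.5969, 0.0198, 0.2457]
ee_rot: [0.074, -3.139, -0.001]
force: [-0.4, -0.3, -1.0]
width: 0.54
gripper_force: 15.0
```

```bash
python3 w.py w3.png; python3 - <<'E'
from h import *
P=np.load("w.npz")["P"]
z=P[...,2]; a=(abs(P[...,0]-.6)<.09)&(abs(P[...,1]-.02)<.11)
q=P[a&(z>.066)&(z<.076)];print("rim",len(q),q.min(0).round(4),q.max(0).round(4),cv2.minAreaRect(q[:,:2].astype(np.float32)))
w=P[a&(z>.038)&(z<.046)&(abs(P[...,0]-.6)<.05)&(abs(P[...,1]-.02)<.05)];print("well",len(w),w.mean(0),w.min(0),w.max(0),cv2.minEnclosingCircle(w[:,:2].astype(np.float32)))
h=cv2.convexHull(w[:,:2].astype(np.float32))[:,0]; f=h[h[:,0]<h[:,0].max()-.006]
from scipy.optimize import least_squares
print(least_squares(lambda p:np.hypot(f[:,0]-p[0],f[:,1]-p[1])-p[2],[.597,.02,.026],loss="soft_l1",f_scale=.001).x)
b=P[(z>.2)&(z<.28)&(abs(P[...,0]-.597)<.04)&(abs(P[...,1]-.022)<.04)]; print("held",np.percentile(b,[1,50,99],axis=0).round(4).tolist())
E
```

```text
4.95 [0.5969 0.0198 0.2457] [ 7.400e-02 -3.139e+00 -1.000e-03] 0.5401015871582628
cam [0.526 0.017 0.403] [[-0.05, -0.96, -0.26], [1.0, -0.05, -0.01], [0.0, -0.26, 0.96]]
rim 2159 [ 0.5291 -0.0664  0.066 ] [0.6653 0.1073 0.0718] ((0.5967653393745422, 0.020556189119815826), (0.13015294075012207, 0.17046178877353668), 2.3966634273529053)
well 1429 [0.59757976 0.02062248 0.04128598] [ 0.57162805 -0.00586817  0.03886638] [0.6232796  0.04700244 0.0459399 ] ((0.5975505113601685, 0.0206289179623127), 0.02650848776102066)
[0.5976766  0.02058362 0.02614781]
held [[0.5717, -0.0164, 0.2365], [0.5867, 0.0203, 0.2561], [0.6187, 0.0587, 0.279]]
```

View pics/w3.png

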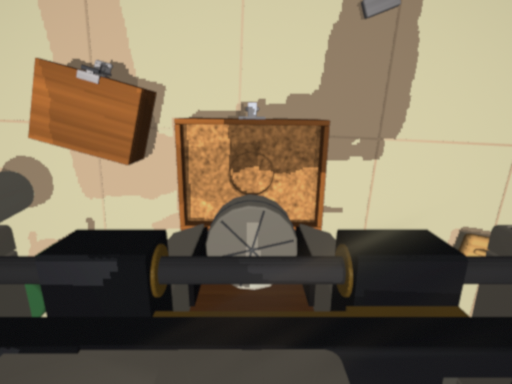

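The wrist view shows the whole well at (252,173): centre (0.5976, 0.0206), radius 26.5 mm. The rim is 130 x 170 mm with a yaw of 2.4°, which all matches. Lowering now.

Call:
apply_moves:
  commands:
    - [30,0,0.01,-0.7,0]
    - [30,0,0,-0.8,0]
    - [30,0,0,-0.8,0]
    - [30,0,0,-0.5,0]
    - [30,0,0,0,0]
    - [30,0,0,0,0]
    - [30,0,0,-0.1,0]
    - [30,0,0,-0.08,0]
    - [30,0,0,-0.05,0]
    - [30,0,0,0,0]

```text
clock: 6.25
position: [0.5975, 0.0194, 0.0645]
ee_rot: [0.072, -3.14, 0.0]
force: [-0.2, -0.4, -0.1]
width: 0.538
gripper_force: 15.0
```

Call:
apply_moves:
  commands:
    - [30,0,0.02,0,0]
    - [30,0,0,-0.04,0]
    - [30,0,0,-0.04,0]
    - [30,0,0,-0.04,0]
    - [30,0,0,-0.03,0]
    - [30,0,0,0,0]
    - [30,0,0,0,0]

```text
clock: 7.12
position: [0.5978, 0.0206, 0.0557]
ee_rot: [-0.072, 3.141, 0.0]
force: [0.6, -0.6, -0.9]
width: 0.54
gripper_force: 15.0
```

Call:
apply_moves:
  commands:
    - [60,0,0,0,0]
    - [70,0,0,0,0]
    - [75,0,0,0,0]
    - [75,0,0,0,0]
    - [75,0,0,0.5,0]
    - [75,0,0,0.8,0]
    - [75,0,0,0.9,0]
    - [75,0,0,0.9,0]
    - [75,0,0,0,0]
    - [75,0,0,0,0]

```text
clock: 8.38
position: [0.5974, 0.0206, 0.2413]
ee_rot: [0.073, -3.14, -0.0]
force: [0.0, -0.0, -0.9]
width: 0.75
gripper_force: 0.0
```

```bash
python3 w.py w4.png; python3 - <<'E'
from h import *
P=np.load("w.npz")["P"]
z=P[...,2]; a=(abs(P[...,0]-.6)<.05)&(abs(P[...,1]-.02)<.05)
w=P[a&(z>.059)&(z<.08)];print("box",len(w),np.median(w[:,2]),w[:,2].min(),w[:,2].max(),cv2.minEnclosingCircle(w[:,:2].astype(np.float32)))
A=np.c_[w[:,:2]-w[:,:2].mean(0),np.ones(len(w))]; print(np.linalg.lstsq(A,w[:,2],rcond=None)[0])
im,d,c=shot("side","s1.png"); P=cloud(d,c); z=P[...,2]
m=(abs(P[...,0]-.68)<.06)&(abs(P[...,1]-.02)<.1)&(z>.075)
q=P[m]; 
for lo in np.arange(.08,.32,.02):
    t=q[(q[:,2]>lo)&(q[:,2]<lo+.02)]
    if len(t): print(lo.round(2),len(t),t.min(0).round(4),np.median(t,0).round(4),t.max(0).round(4))
t=q[(abs(q[:,1]-.02)<.02)&(q[:,2]>.15)]; print(t[t[:,2].argsort()][-30:].round(3).tolist())
i=im[85:215,230:350]; cv2.imwrite("pics/s1c.png",cv2.resize(i,None,fx=4.5,fy=4.5,interpolation=cv2.INTER_CUBIC)[:,:,::-1])
E
```

```text
8.375 [0.5974 0.0206 0.2413] [ 0.073 -3.14  -0.   ] 0.7500817208544021
cam [0.526 0.018 0.398] [[-0.05, -0.96, -0.26], [1.0, -0.04, -0.01], [-0.0, -0.26, 0.96]]
box 1451 0.06518914428373151 0.05928521437865414 0.06744504944089169 ((0.5973026752471924, 0.021519558504223824), 0.025114325806498528)
[0.0050233  0.00254715 0.06515649]
0.08 260 [ 0.6571 -0.0633  0.0801] [0.6639 0.0116 0.0899] [0.6733 0.1066 0.1   ]
0.1 286 [ 0.6605 -0.0634  0.1001] [0.667  0.0119 0.11  ] [0.6799 0.1068 0.12  ]
0.12 282 [ 0.6635 -0.0629  0.12  ] [0.6705 0.014  0.1302] [0.6813 0.1064 0.1399]
0.14 290 [ 0.6668 -0.0634  0.1401] [0.6735 0.0127 0.1499] [0.6857 0.1076 0.1599]
0.16 283 [ 0.6696 -0.0625  0.16  ] [0.6771 0.0053 0.1698] [0.6869 0.1086 0.18  ]
0.18 274 [ 0.6735 -0.0629  0.1801] [ 0.6809 -0.0019  0.1915] [0.6916 0.11   0.2   ]
0.2 52 [0.681  0.0086 0.2012] [0.6856 0.0212 0.2102] [0.6937 0.0384 0.2197]
0.22 29 [0.687  0.0074 0.2205] [0.6907 0.0129 0.2291] [0.7078 0.0368 0.2388]
0.24 11 [0.6918 0.0068 0.2401] [0.7017 0.0103 0.2428] [0.7094 0.0138 0.2447]
0.3 23 [ 0.6204 -0.0658  0.3067] [ 0.6292 -0.0643  0.3132] [ 0.6366 -0.0625  0.3194]
[[0.691, 0.013, 0.231], [0.697, 0.011, 0.233], [0.694, 0.013, 0.233], [0.689, 0.007, 0.234], [0.691, 0.013, 0.234], [0.692, 0.018, 0.235], [0.694, 0.013, 0.236], [0.692, 0.014, 0.237], [0.693, 0.016, 0.238], [0.708, 0.012, 0.238], [0.691, 0.018, 0.238], [0.693, 0.008, 0.239], [0.695, 0.014, 0.239], [0.703, 0.011, 0.24], [0.706, 0.007, 0.241], [0.709, 0.01, 0.242], [0.699, 0.011, 0.242], [0.694, 0.013, 0.243], [0.692, 0.007, 0.243], [0.705, 0.01, 0.243], [0.709, 0.014, 0.243], [0.7, 0.013, 0.244], [0.702, 0.01, 0.244], [0.693, 0.009, 0.245], [0.629, 0.001, 0.405], [0.629, 0.002, 0.414], [0.631, 0.007, 0.415], [0.632, 0.012, 0.415], [0.626, 0.001, 0.415], [0.624, 0.004, 0.417]]
```

View pics/s1c.png

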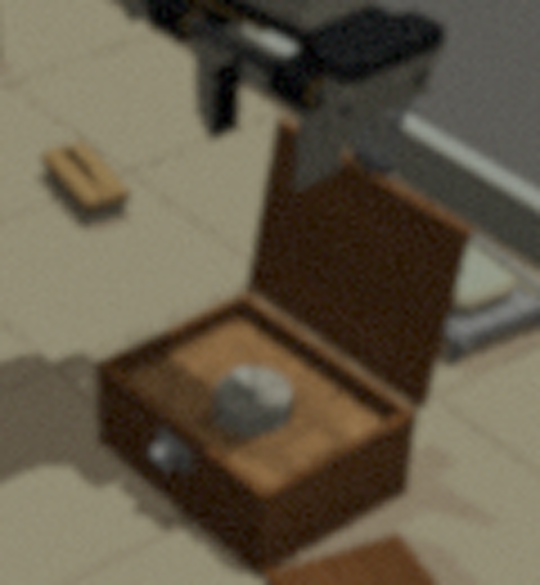

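The side crop shows the pill box flat in the well (top at 65 mm, level), with the lid standing open and the hasp straight out at its top edge. Next I go over and behind the lid with shut fingers, off-centre in y so they miss the hasp.

Call:
apply_moves:
  commands:
    - [0,0,0,0.6,0]
    - [0,0,0,0.6,0]
    - [0,0.4,0.2,0,0]
    - [0,0.7,0.25,0,0]
    - [0,0.7,0.25,0,0]
    - [0,0.5,0.1,0,0]
    - [0,0,0,0,0]
    - [0,0,0,0,0]
    - [0,0,0,-0.6,0]
    - [0,0,0,-0.6,0]
    - [0,0,0,-0.5,0]
    - [0,0,0,0,0]

```text
clock: 9.98
position: [0.7334, 0.0682, 0.2096]
ee_rot: [0.072, -3.136, 0.001]
force: [-0.6, -0.4, 0.4]
width: 0.005
gripper_force: 0.0
```

Call:
apply_moves:
  commands:
    - [0,0,0,-0.3,0]
    - [0,0,0,0,0]
    - [0,-0.3,0,0,0]
    - [0,-0.3,0,0,0]
    - [0,-0.3,0,0,0]
    - [0,-0.3,0,0.02,0]
    - [0,-0.3,0,-0.05,0]
    - [0,0,0,0,0]

```text
clock: 10.98
position: [0.6454, 0.0687, 0.193]
ee_rot: [-0.073, 3.14, 0.001]
force: [0.5, -1.3, -0.0]
width: 0.007
gripper_force: 0.0
```

```bash
cat > lid.py <<'E'
from h import *
s=observe(); print(s["clock"],s["position"].round(4),s["force"].round(1))
im,d,c=shot("side"); P=cloud(d,c); z=P[...,2]
m=(abs(P[...,0]-.6)<.12)&(P[...,1]<-.02)&(P[...,1]>-.075)&(z>.055)&(z<.26)
q=P[m]
for lo in np.arange(.06,.26,.02):
    t=q[(q[:,2]>lo)&(q[:,2]<lo+.02)]
    if len(t): print(lo.round(2),len(t),t.min(0).round(4),np.median(t,0).round(4),t.max(0).round(4))
E
python3 lid.py
```

```text
10.975 [0.6454 0.0687 0.193 ] [ 0.5 -1.3 -0. ]
0.06 241 [ 0.5304 -0.0683  0.0601] [ 0.604  -0.0619  0.0683] [ 0.666  -0.0204  0.08  ]
0.08 53 [ 0.6532 -0.0643  0.08  ] [ 0.6578 -0.0487  0.0895] [ 0.665  -0.0203  0.0993]
0.1 55 [ 0.6474 -0.0648  0.1001] [ 0.6521 -0.0465  0.1096] [ 0.6622 -0.0206  0.12  ]
0.12 56 [ 0.6429 -0.0645  0.1206] [ 0.6463 -0.0448  0.1287] [ 0.6547 -0.0219  0.1399]
0.14 67 [ 0.6359 -0.0646  0.14  ] [ 0.6407 -0.0468  0.1498] [ 0.6503 -0.0206  0.16  ]
0.16 62 [ 0.6305 -0.0649  0.1607] [ 0.6348 -0.0465  0.1704] [ 0.6413 -0.0204  0.1797]
0.18 82 [ 0.6258 -0.0649  0.1801] [ 0.6304 -0.0457  0.1919] [ 0.6382 -0.0205  0.1973]
```

Call:
apply_moves:
  commands:
    - [0,-0.2,0,-0.07,0]
    - [0,-0.2,0,-0.1,0]
    - [0,-0.26,0,-0.14,0]
    - [0,-0.26,0,-0.18,0]
    - [0,-0.2,0,-0.22,0]
    - [0,-0.2,0,-0.24,0]
    - [0,-0.14,0,-0.27,0]
    - [0,-0.11,0,-0.29,0]
    - [0,-0.04,0,-0.18,0]
    - [0,-0.02,0,-0.1,0]
    - [0,0,0,0,0]

```text
clock: 12.4
position: [0.5479, 0.0686, 0.0843]
ee_rot: [0.072, -3.14, 0.0]
force: [-0.5, 0.3, -0.3]
width: 0.004
gripper_force: 0.0
```

Call:
apply_moves:
  commands:
    - [0,0,0,-0.06,0]
    - [0,0,0,-0.05,0]
    - [0,0,0,-0.03,0]
    - [0,0,0,0,0]

```text
clock: 12.9
position: [0.5485, 0.0687, 0.0783]
ee_rot: [-0.072, 3.139, 0.001]
force: [-8.3, -0.8, 27.0]
width: 0.004
gripper_force: 13.3
```

```bash
python3 lid.py
```

```text
12.9 [0.5485 0.0687 0.0783] [-8.3 -0.8 27. ]
0.06 659 [ 0.5311 -0.0689  0.0602] [ 0.5871 -0.0499  0.0771] [ 0.6633 -0.0201  0.08  ]
0.08 20 [ 0.5386 -0.0662  0.08  ] [ 0.6022 -0.0489  0.0804] [ 0.6545 -0.023   0.0814]
0.14 3 [ 0.5187 -0.0206  0.1511] [ 0.5189 -0.0204  0.1513] [ 0.5326 -0.02    0.1546]
0.16 81 [ 0.5139 -0.0284  0.1619] [ 0.5458 -0.0242  0.1723] [ 0.5874 -0.0202  0.18  ]
0.18 77 [ 0.5131 -0.0287  0.1801] [ 0.5469 -0.0243  0.1853] [ 0.5862 -0.02    0.1878]
```

The lid is shut (board top at 78 mm, 27 N against the stop). Backing off to look at the hasp.

Call:
apply_moves:
  commands:
    - [0,0,0,0.5,0]
    - [0,0,0,0.6,0]
    - [0,-0.4,-0.4,0.6,0]
    - [0,-0.4,-0.45,0.2,0]
    - [0,0,0,0,0]
    - [0,0,0,0,0]

```text
clock: 13.7
position: [0.5003, 0.0181, 0.1902]
ee_rot: [-0.073, 3.14, 0.001]
force: [0.4, 0.2, -0.5]
width: 0.006
gripper_force: 0.0
```

```bash
python3 w.py w5.png; cat > hp.py <<'E'
from h import *
P=np.load("w.npz")["P"]
z=P[...,2]; q=P[(P[...,0]<.535)&(P[...,0]>.45)&(abs(P[...,1]-.02)<.05)&(z>.025)&(z<.15)]
for x in np.arange(.455,.535,.005):
    t=q[(q[:,0]>=x)&(q[:,0]<x+.005)]
    if len(t): print(x.round(3),len(t),"z",t[:,2].min().round(4),np.median(t[:,2]).round(4),t[:,2].max().round(4),"y",t[:,1].min().round(4),t[:,1].max().round(4))
l=P[(abs(P[...,0]-.6)<.09)&(abs(P[...,1]-.02)<.1)&(z>.07)&(z<.085)&(P[...,0]>.53)]; print("lid",l.min(0),np.median(l[:,2]))
E
python3 hp.py
```

```text
13.7 [0.5003 0.0181 0.1902] [-7.30e-02  3.14e+00  1.00e-03] 0.006100374714235201
cam [0.429 0.015 0.347] [[-0.05, -0.96, -0.27], [1.0, -0.04, -0.01], [0.0, -0.27, 0.96]]
0.48 207 z 0.0739 0.0901 0.0953 y 0.0029 0.0301
0.485 182 z 0.0777 0.094 0.0961 y 0.0021 0.031
0.49 41 z 0.0762 0.0783 0.0937 y 0.004 0.0304
0.495 67 z 0.0761 0.0778 0.0791 y 0.0034 0.0307
0.5 64 z 0.0761 0.0773 0.0785 y 0.0036 0.031
0.505 65 z 0.0753 0.077 0.0784 y 0.0038 0.0313
0.51 88 z 0.0497 0.0762 0.0788 y 0.0039 0.0314
0.515 200 z 0.0425 0.0756 0.0782 y 0.004 0.0309
0.52 180 z 0.0438 0.076 0.0786 y 0.0041 0.0312
0.525 157 z 0.027 0.0762 0.0788 y 0.0044 0.07
0.53 1448 z 0.025 0.0637 0.0811 y -0.03 0.07
lid [ 0.53002935 -0.06643728  0.07001296] 0.07733963235584229
```

View pics/w5.png

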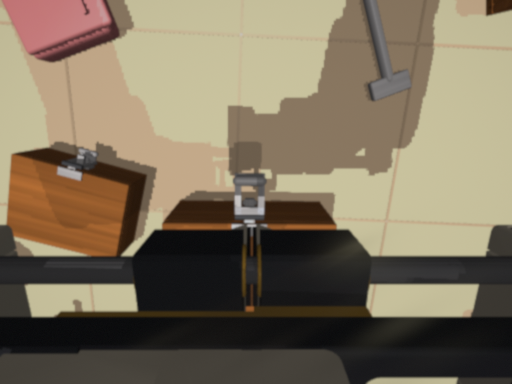

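The wrist view shows the hasp straight out at (250,192), with its tab bar at (250,178): tab at (0.4855, 0.017, 0.090), pin near (0.526, 0.0745). I'll push the tab down from above.

Call:
apply_moves:
  commands:
    - [0,-0.15,0,-0.5,0]
    - [0,-0.18,0,-0.5,0]
    - [0,0,0,-0.5,0]
    - [0,0,0,0,0]
    - [0,0,0,-0.15,0]
    - [0,0,0,-0.15,0]
    - [0,0.02,0,-0.15,0]
    - [0,0.02,0,-0.15,0]
    - [0,0.03,0,-0.12,0]
    - [0,0,0,-0.08,0]
    - [0,0,0,0,0]

```text
clock: 15.12
position: [0.4839, 0.0175, 0.0517]
ee_rot: [0.072, -3.14, 0.0]
force: [-0.6, 0.5, 0.1]
width: 0.006
gripper_force: 0.0
```

Call:
apply_moves:
  commands:
    - [0,0,0,0.2,0]
    - [0,-0.3,0,0.5,0]
    - [0,0,0,0.8,0]
    - [0,0.3,0,0.8,0]
    - [0,0,0,0,0]
    - [0,0,0,0,0]

```text
clock: 15.88
position: [0.4838, 0.0176, 0.1903]
ee_rot: [0.072, -3.141, -0.0]
force: [-0.2, 0.0, -0.0]
width: 0.004
gripper_force: 0.0
```

```bash
python3 w.py w6.png; python3 hp.py
```

```text
15.875 [0.4838 0.0176 0.1903] [ 0.072 -3.141 -0.   ] 0.0036682356070304413
cam [0.413 0.015 0.347] [[-0.05, -0.96, -0.26], [1.0, -0.04, -0.01], [-0.0, -0.26, 0.96]]
0.485 26 z 0.0462 0.0473 0.0498 y 0.0069 0.0297
0.49 146 z 0.0451 0.0497 0.0519 y 0.0027 0.031
0.495 64 z 0.0423 0.0482 0.0508 y 0.004 0.03
0.5 110 z 0.0386 0.0417 0.0448 y 0.0038 0.0307
0.505 165 z 0.04 0.0469 0.0519 y 0.0033 0.0308
0.51 126 z 0.0454 0.0536 0.0592 y 0.0035 0.0307
0.515 166 z 0.0437 0.0615 0.0692 y 0.0041 0.0317
0.52 72 z 0.0447 0.0564 0.0704 y 0.0037 0.0251
0.525 27 z 0.0258 0.0376 0.0496 y 0.0561 0.0699
0.53 497 z 0.025 0.038 0.0521 y -0.0298 0.0694
lid [0.59422192 0.01844693 0.07652329] 0.07765187630637749
```

The depth bins put the tab at about (0.491, 0.0475), so the hasp is at roughly 0.57 rad. Next I come down in front of it and press in along the arc.

Call:
apply_moves:
  commands:
    - [0,-0.18,0,-0.5,0]
    - [0,-0.18,0,-0.6,0]
    - [0,0,0,-0.7,0]
    - [0,0,0,-0.7,0]
    - [0,0,0,0,0]
    - [0,0.14,0,0,0]
    - [0,0.13,0,0,0]
    - [0,0.06,0,-0.06,0]
    - [0,0.08,0,-0.07,0]
    - [0,0,0,0,0]

```text
clock: 17.18
position: [0.4861, 0.0176, 0.0318]
ee_rot: [0.073, -3.138, -0.0]
force: [-5.5, 1.1, 0.3]
width: 0.003
gripper_force: 2.4
```

Call:
apply_moves:
  commands:
    - [0,0.05,0,-0.03,0]
    - [0,0.05,0,-0.02,0]
    - [0,0,0,0,0]

```text
clock: 17.55
position: [0.4935, 0.0175, 0.0292]
ee_rot: [-0.072, 3.141, -0.0]
force: [-0.4, -0.3, 0.7]
width: 0.004
gripper_force: 0.3
```

The force dropped, so it may have snapped. Following up gently to confirm.

Call:
apply_moves:
  commands:
    - [0,0.05,0,-0.02,0]
    - [0,0.04,0,0,0]
    - [0,0,0,0,0]

```text
clock: 17.92
position: [0.4972, 0.0175, 0.0279]
ee_rot: [0.072, -3.138, -0.0]
force: [-6.5, -0.4, 2.8]
width: 0.012
gripper_force: 3.4
```

Call:
apply_moves:
  commands:
    - [0,0.04,0,-0.01,0]
    - [0,0,0,0,0]

```text
clock: 18.18
position: [0.4975, 0.0174, 0.0268]
ee_rot: [0.072, -3.134, 0.0]
force: [-11.1, -0.7, 5.4]
width: 0.007
gripper_force: 5.8
```

Call:
apply_moves:
  commands:
    - [0,0.05,0,-0.02,0]
    - [0,0,0,0,0]
    - [0,-0.2,0,0.02,0]
    - [0,-0.4,0,0,0]
    - [0,0,0,0.6,0]
    - [0,0,0,0.8,0]
    - [0,0,0,0.8,0]
    - [0,0.2,0,0.4,0]
    - [0,0,0,0,0]
    - [0,0,0,0,0]

```text
clock: 19.42
position: [0.4799, 0.0176, 0.1831]
ee_rot: [-0.072, 3.141, 0.0]
force: [-0.4, -0.8, 0.2]
width: 0.0
gripper_force: 0.0
```

```bash
python3 w.py w7.png; python3 hp.py; python3 - <<'E'
import cv2
from h import *
im,d,c=shot("side","s2.png"); a=np.load("w.npz")["im"][120:300,160:350]
b=im[120:230,230:340]
cv2.imwrite("pics/end.png",np.hstack([cv2.resize(x,(400,400),interpolation=cv2.INTER_CUBIC) for x in(a,b)])[:,:,::-1])
E
```

```text
19.425 [0.4799 0.0176 0.1831] [-0.072  3.141  0.   ] 0.0002210502731114136
cam [0.409 0.015 0.34 ] [[-0.05, -0.96, -0.26], [1.0, -0.04, -0.01], [-0.0, -0.27, 0.96]]
0.505 71 z 0.0336 0.0359 0.0384 y 0.0042 0.0312
0.51 141 z 0.0332 0.0375 0.0577 y 0.0031 0.0314
0.515 124 z 0.0325 0.0348 0.0566 y 0.0056 0.0296
0.52 84 z 0.0325 0.0358 0.0544 y 0.0039 0.0317
0.525 7 z 0.0265 0.0302 0.0336 y 0.0527 0.0688
0.53 165 z 0.0251 0.029 0.0352 y -0.0297 0.0698
lid [0.58603197 0.01835529 0.07623016] 0.07770692640362925
```

View pics/end.png

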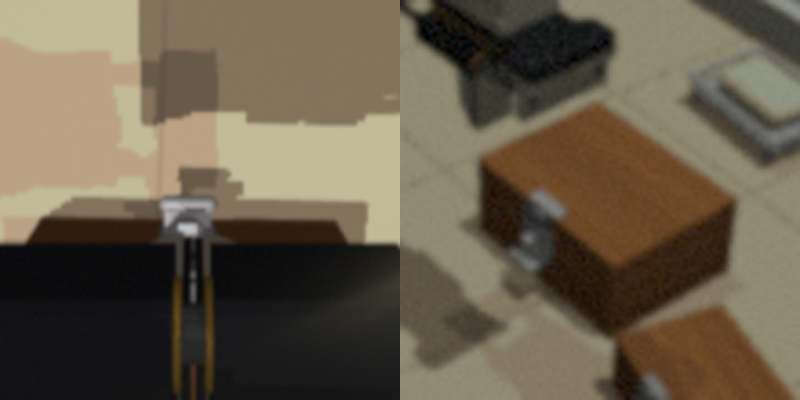

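The lid is shut and the hasp lies flat on the front. The tab is centred near (0.511, 0.0345), which is its home position, and the robot is clear of everything.

```bash
python3 -c "
from cell import arm; print(arm.sign_off())"
```

```text
the job is handed in; nothing more can be done
None
```

The pill box is flat in the well, the lid is shut and the hasp is snapped home over the catch; nothing else was touched, and I handed the job in at about 19.5 s.

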